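Set four lab flasks on their cork rings

ROBOT

A 6-joint arm with a two-finger parallel gripper is mounted at the origin on the work surface. World frame = base frame: x ahead of the robot, y to its left, z up, the work surface at z = 0. Lengths are in m, angles in rad, forces in N, time in s.
With the tool pointing down it reaches from about 0.375 to 0.825 m from the base axis. Payload 5.5 kg.
Tool frame: the origin (TCP) lies at the very end of the fingers, on their centre line; the grasp point (between the pads) lies 19 mm behind it (arm.grasp_offset is the distance from the TCP to the grasp point, in m); z points along the fingers, y is the direction in which the jaws open and shut (so a half turn about z gives the same grasp; the last joint's range is limited). The gripper opens to 85 mm and grips with 20 to 120 N. Pads are 22 mm wide; open, the fingers measure 114 mm over their backs; the gripper's body (76 mm by 85 mm) begins 54 mm behind the grasp point. The pads swing forward as they close: fully open they stand 13 mm farther back than shut.
Start: joints at [1.315, 0.314, -0.047, 1.21, 0, 1.571], TCP at [0.152, 0.58, 0.231] pointing down, gripper open.
Joint ranges: [-2.67, 2.67], [-0.69, 1.73], [-1.03, 1.25], [-2.08, 2.16], [-1.42, 1.45], [-3.14, 3.14]. Speed limits (rad/s): [2.39, 2.39, 3.01, 3.14, 3.14, 3.14].

INTERFACE

Orientations are given as a unit quaternion [x, y, z, w].
In Python, from cell import sensors, viewer, ticket, arm gives the robot as it stands. The module is installed in compiled form; this text tells all that it offers.
- The arm moves only by the shell command python3 -m inch 'ROWS'. ROWS is text: rows parted by semicolons, each of 7 numbers parted by spaces: the shift along the world's x, y, z in m, then the turn, a rotation vector about the world's x, y, z in rad, then the opening, from 0 (shut) to 1 (fully open). In form: x y z wx wy wz hand; .... A call has 1 to 20 rows; each row is the pose to reach, as a shift and turn from the pose commanded when the call began; what a row does not reach only later rows make up. A row lasts 1/8 s, in which the tool goes at most 62.5 mm and 10.7 degrees, less where a joint would pass 70% of its speed; a pose out of reach is approached as far as the arm can. A call with a gripper value outside its range is refused whole. The fingers move at their own pace and stop on an object; the grip force is fixed at half the most. Time passes only in rows, so rows that repeat a pose let the fingers close. It gives the time, the measured TCP pose, the force and the opening at its end, in the units of the state.
- sensors.sense(): the state, without advancing time (a new reading comes with each control period).
- viewer.camera(name): name is "scene" or "side" or "wrist"; returns the picture (400x640x3 uint8, red, green, blue); there is no depth.
- viewer.calibration(name): a dict with "intrinsics" (3x3 intrinsics, pixels), "world_to_cam" (4x4, takes a point from world to camera coordinates); the wrist camera has in their place "mount" (4x4, takes a point from camera to tool coordinates, whose origin is the TCP and whose axes are the flange's). Camera axes: x right, y down, z forward; pixel columns grow to the right and rows downward; lengths in m; the calibration is good to about 2 mm. The wrist camera is an equidistant fisheye: a pixel r from the principal point sees the ray r / f radians off the axis. A picture is of the moment at which its call begins: read the wrist's pose just before it. calibration takes no time and is no camera call.
- ticket.sign_off(): hands the job in, once; it reports no verdict.
The state is a dict: "clock": time; "joint_positions": joint angles; "dq": joint speeds; "tau": joint torques, N m; "ee_pos": TCP position; "tcp_rot": TCP orientation; "wrist_force": force on the tool from outside, world axes, zero at the start; "torque": the same for the moment, N m; "opening": opening from 0.0 (shut) to 1.0 (fully open).
Only numpy, scipy, OpenCV 4.12 (cv2) and the standard library are available. Lean on these libraries where they do the work, as an engineer would, in place of code of your own. Each camera call takes 0.05 s, during which the arm holds its last target.

TASK

Set each of the four glass flasks on the cork ring that fits it: the largest flask on the largest ring, and so on down to the smallest on the smallest, each standing upright with its bottom seated in the ring's hole. Set the flasks down, do not drop them or tip them over, and leave the amber bottle and the small beaker standing where they are.

Things in the scene. Friction and masses are not known exactly. Their poses are not given: they have to be found in the camera images.
- flask_tiny: The smallest of four clear glass flat-bottomed boiling flasks, standing upright on the bench, loose, under 0.25 kg: a globe 51 mm across with its widest level 23 mm above the flat bottom (flat 23 mm across), and a straight neck 20 mm across running up to the rim, 95 mm above the bottom; the neck is clear of the globe for the top 48 mm and is where to grip it. Origin: centre of the flat bottom; z up along the neck. Round about z.
- flask_small: The second smallest of four clear glass flat-bottomed boiling flasks, standing upright on the bench, loose, under 0.25 kg: a globe 64 mm across with its widest level 29 mm above the flat bottom (flat 29 mm across), and a straight neck 24 mm across running up to the rim, 110 mm above the bottom; the neck is clear of the globe for the top 51 mm and is where to grip it. Origin: centre of the flat bottom; z up along the neck. Round about z.
- flask_medium: The second largest of four clear glass flat-bottomed boiling flasks, standing upright on the bench, loose, under 0.25 kg: a globe 80 mm across with its widest level 36 mm above the flat bottom (flat 36 mm across), and a straight neck 28 mm across running up to the rim, 128 mm above the bottom; the neck is clear of the globe for the top 54 mm and is where to grip it. Origin: centre of the flat bottom; z up along the neck. Round about z.
- flask_large: The largest of four clear glass flat-bottomed boiling flasks, standing upright on the bench, loose, under 0.25 kg: a globe 96 mm across with its widest level 43 mm above the flat bottom (flat 43 mm across), and a straight neck 32 mm across running up to the rim, 145 mm above the bottom; the neck is clear of the globe for the top 56 mm and is where to grip it. Origin: centre of the flat bottom; z up along the neck. Round about z.
- ring_tiny: The smallest of four round cork flask rings, fixed to the bench: outside 82 mm across, 24 mm high, with a straight round hole 51 mm across that has a level dark cork floor 16.5 mm above the bench (7.5 mm below the ring's top). Origin: centre of the underside, on the bench; z up. It fits the smallest flask, which stands with its flat bottom on that floor and its globe about 5 mm clear of the hole's upper edge all round. Round about z.
- ring_small: The second smallest of four round cork flask rings, fixed to the bench: outside 96 mm across, 24 mm high, with a straight round hole 61 mm across that has a level dark cork floor 14.6 mm above the bench (9.4 mm below the ring's top). Origin: centre of the underside, on the bench; z up. It fits the second smallest flask, which stands with its flat bottom on that floor and its globe about 5 mm clear of the hole's upper edge all round. Round about z.
- ring_medium: The second largest of four round cork flask rings, fixed to the bench: outside 112 mm across, 24 mm high, with a straight round hole 74 mm across that has a level dark cork floor 12.3 mm above the bench (11.7 mm below the ring's top). Origin: centre of the underside, on the bench; z up. It fits the second largest flask, which stands with its flat bottom on that floor and its globe about 5 mm clear of the hole's upper edge all round. Round about z.
- ring_large: The largest of four round cork flask rings, fixed to the bench: outside 128 mm across, 24 mm high, with a straight round hole 87 mm across that has a level dark cork floor 9.9 mm above the bench (14.1 mm below the ring's top). Origin: centre of the underside, on the bench; z up. It fits the largest flask, which stands with its flat bottom on that floor and its globe about 5 mm clear of the hole's upper edge all round. Round about z.
- amber_bottle: Bystander: closed amber glass bottle with black cap, 42 mm across, 85 mm tall, loose, upright. Origin: centre of its underside, z up.
- beaker: Bystander: small empty glass beaker, 48 mm across, 60 mm tall, loose, upright. Origin: centre of its underside, z up.
There are look-alikes about, which are no part of the job. Leave any yellow look-alike of the flask_small alone.

How it is judged:
By the outcome, as a careful person would: the job done as asked, in the order asked, and still so for the second after the job is handed in, with the robot touching nothing.
It also fails if it takes over 112 s, if anything falls off the work surface, if the arm or the gripper's body presses on something with over 40 N, if the wrist force passes 120 N, or if a joint passes its speed limit or range.

## Working session

There is one attempt and no reset: what is moved stays moved. The work goes in short steps, Python scripts to look and compute and a shell command to move; the robot and the scene stay as the last step left them, time stands still between calls to the robot, and variables do not carry over. Pictures are saved under pics/ and viewed, and the job is handed in when it is done.

```bash
mkdir -p pics; ls
python3 - <<'E'
from cell import sensors, viewer, ticket, arm
import cv2, numpy as np
print(sensors.sense())
for n in ("scene","side","wrist"):
    cv2.imwrite(f"pics/{n}0.png", viewer.camera(n)[:,:,::-1])
    c=viewer.calibration(n); print(n,{k:np.round(v,4).tolist() if not isinstance(v,str) else v for k,v in c.items()})
print([a for a in dir(arm) if a[0]!='_'])
E
```

```text
pics
{'clock': 0.0, 'joint_positions': array([ 1.31500653e+00,  3.14218159e-01, -4.80988099e-02,  1.21017440e+00,
        2.80307816e-05,  1.57082600e+00]), 'dq': array([-0.00034104,  0.0008208 ,  0.00027315,  0.00038681,  0.00131526,
        0.00016738]), 'tau': array([ 1.71810257e-04, -5.39591753e+01,  3.39746618e+01,  1.93223334e-02,
       -3.81836310e-05, -7.80062862e-06]), 'ee_pos': array([0.15165052, 0.57992132, 0.23043061]), 'tcp_rot': array([ 1.27561201e-01,  9.91830339e-01, -8.38811187e-04, -1.21986575e-04]), 'wrist_force': array([-0.02014577,  0.19118717,  0.59989832]), 'torque': array([ 0.01274071, -0.02716682,  0.01120956]), 'opening': 0.9966203724801028}
scene {'intrinsics': [[502.553, 0.0, 321.6054], [0.0, 502.553, 193.6702], [0.0, 0.0, 1.0]], 'world_to_cam': [[0.8544, 0.5195, 0.0141, -0.4427], [0.4027, -0.6447, -0.6498, -0.1922], [-0.3284, 0.5608, -0.76, 1.5544], [0.0, 0.0, 0.0, 1.0]]}
side {'intrinsics': [[455.0559, 0.0, 314.8202], [0.0, 455.0559, 208.0216], [0.0, 0.0, 1.0]], 'world_to_cam': [[0.8277, -0.5611, -0.0091, -0.4514], [-0.2984, -0.4263, -0.854, 0.1658], [0.4753, 0.7096, -0.5202, 1.0613], [0.0, 0.0, 0.0, 1.0]]}
wrist {'intrinsics': [[309.7069, 0.0, 314.3227], [0.0, 309.7069, 193.3812], [0.0, 0.0, 1.0]], 'mount': [[-0.0009, -0.9489, -0.3156, 0.0807], [1.0, -0.0013, 0.0011, 0.0004], [-0.0014, -0.3156, 0.9489, -0.1418], [0.0, 0.0, 0.0, 1.0]]}
['MotionError', 'grasp_offset']
```

View pics/scene0.png

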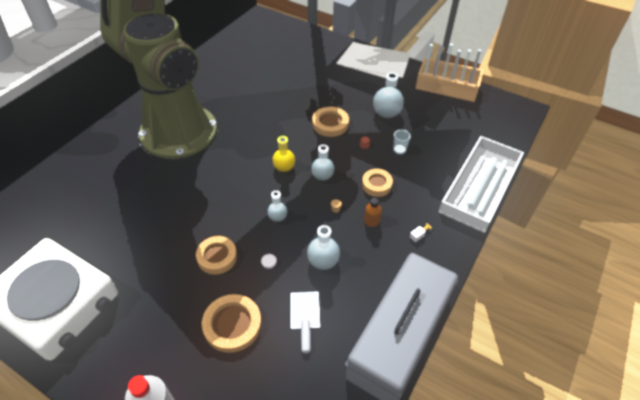

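View pics/side0.png

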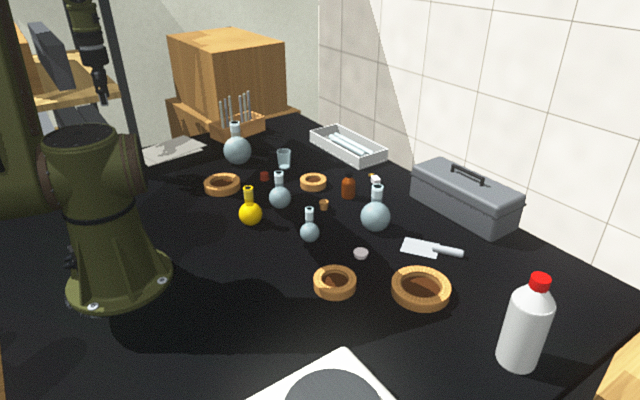

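View pics/wrist0.png

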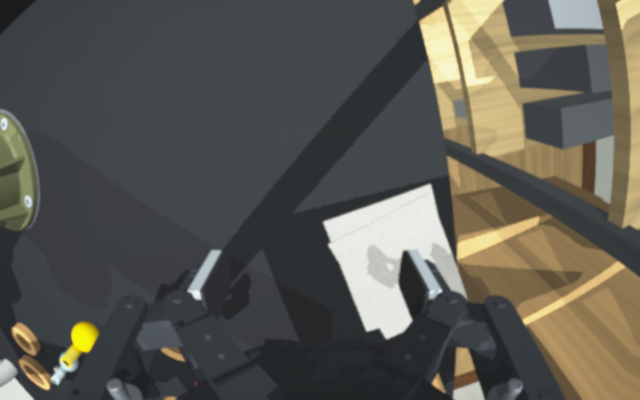

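Scene: clear flasks are at (390,100), (323,165), (277,208) and (323,250). The yellow look-alike is at (284,158). Rings are at (331,121), (377,182), (216,254) and (231,322). I'll enlarge these.

Run:
```python
import cv2
s=cv2.imread("pics/scene0.png"); d=cv2.imread("pics/side0.png")
def z(im,x,y,w,h,k,n): cv2.imwrite(n,cv2.resize(im[y:y+h,x:x+w],None,fx=k,fy=k,interpolation=cv2.INTER_CUBIC))
z(s,260,65,160,120,5,"pics/s_a.png"); z(s,190,180,160,120,5,"pics/s_b.png")
z(s,190,250,160,120,5,"pics/s_b2.png")
z(d,195,110,160,120,5,"pics/d_a.png"); z(d,295,165,160,120,5,"pics/d_b.png");z(d,300,230,160,120,5,"pics/d_b2.png")
```

```text
(no output)
```

View pics/s_a.png

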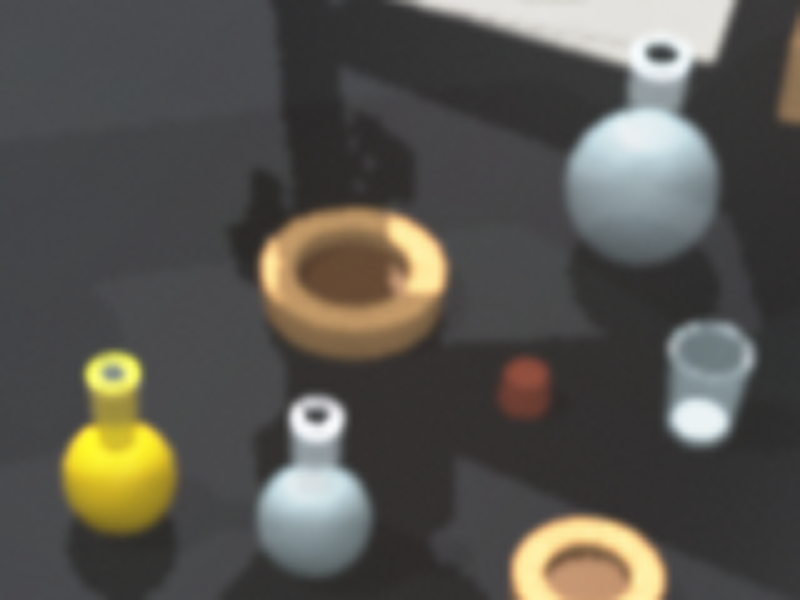

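View pics/s_b.png

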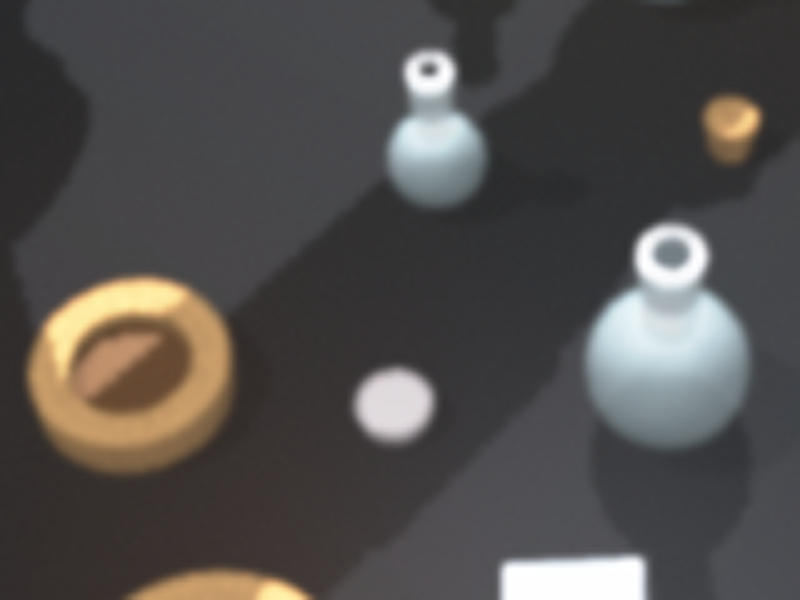

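View pics/s_b2.png

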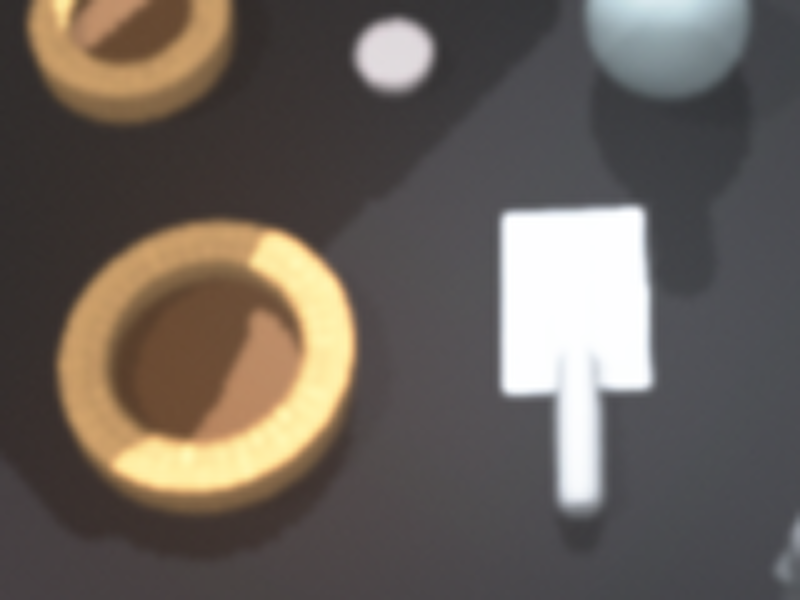

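View pics/d_a.png

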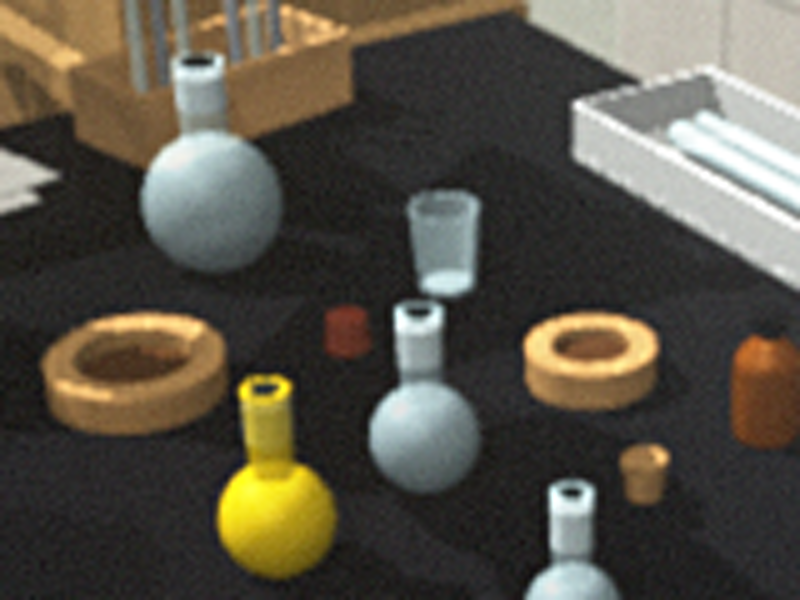

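View pics/d_b.png

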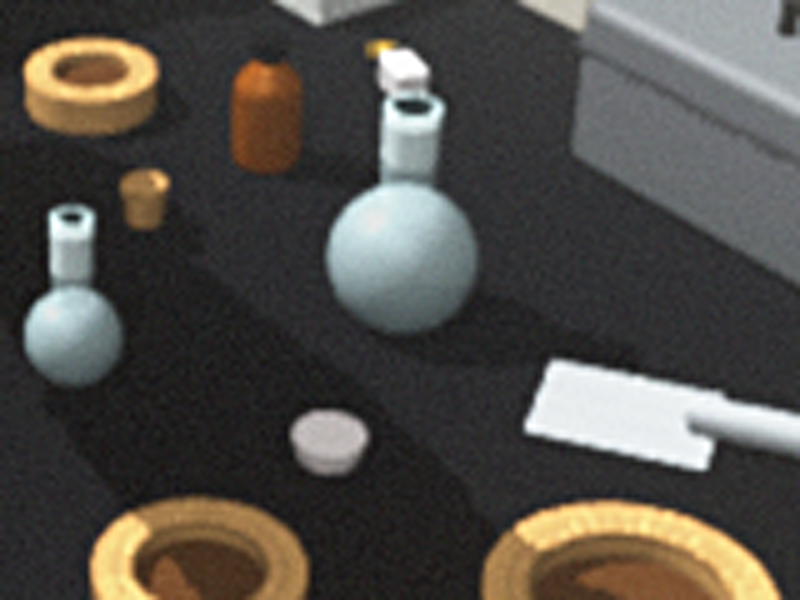

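View pics/d_b2.png

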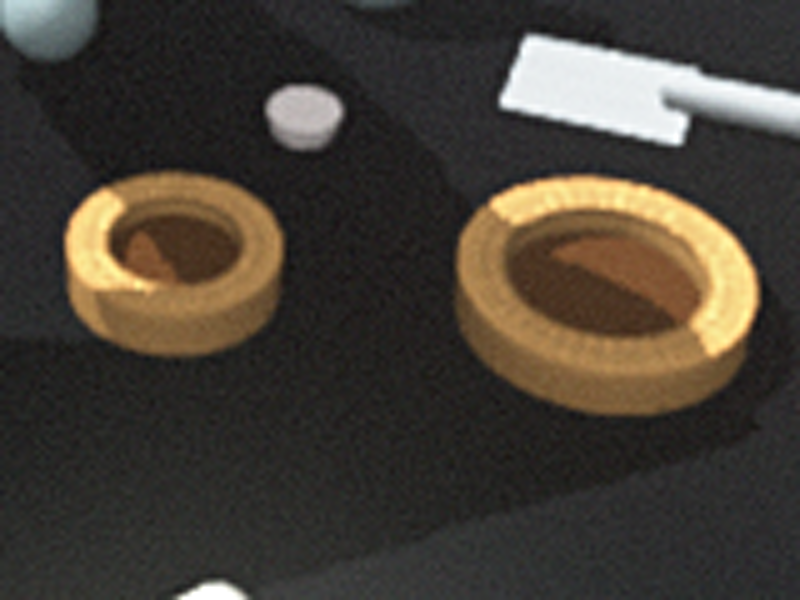

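```bash
cat > h.py <<'E'
import numpy as np, cv2
from scipy.optimize import least_squares
from scipy.spatial import ConvexHull
from cell import viewer
C={n:viewer.calibration(n) for n in ("scene","side")}
def proj(n,P):
    P=np.atleast_2d(P); W=np.array(C[n]["world_to_cam"]); p=P@W[:3,:3].T+W[:3,3]
    q=p@np.array(C[n]["intrinsics"]).T; return q[:,:2]/q[:,2:]
def tri(a,b):
    f=lambda X:np.r_[proj("scene",X)[0]-a,proj("side",X)[0]-b]
    r=least_squares(f,[.5,.2,.1]); return r.x,np.abs(r.fun).max()
def ringfit(pts):
    # pts: dict cam->Nx2 contour of whole-ring silhouette ; fit x,y,R,h
    t=np.linspace(0,2*np.pi,120,endpoint=False); c=np.c_[np.cos(t),np.sin(t)]
    def f(v):
        x,y,R,h=v; out=[]
        for n,p in pts.items():
            P=np.r_[np.c_[c*R+[x,y],0*t+h],np.c_[c*R+[x,y],0*t]]
            q=proj(n,P); q=q[ConvexHull(q).vertices].astype(np.float32)
            out+= [cv2.pointPolygonTest(q.reshape(-1,1,2),(float(a),float(b)),True) for a,b in p]
        return np.array(out)
    return f
E
python3 - <<'E'
from h import *
o=lambda x,y,c:((c[0]+.5)/5-.5+x,(c[1]+.5)/5-.5+y)
sa=(260,65);sb=(190,180);da=(195,110);db=(295,165)
D={"large":((sa,(642,187)),(da,(212,202)),(sa,(661,56)),(da,(199,64))),
"small":((sa,(315,519)),(da,(425,437)),(sa,(318,419)),(da,(419,314))),
"tiny":((sb,(437,159)),(db,(74,336)),(sb,(430,73)),(db,(72,218))),
"medium":((sb,(667,367)),(db,(402,257)),(sb,(672,257)),(db,(413,106)))}
for k,v in D.items():
    p=[o(*a,b) for a,b in v]
    g,e=tri(p[0],p[1]); r,e2=tri(p[2],p[3])
    print(k,"globe",g.round(4),round(e,2),"rim",r.round(4),round(e2,2))
ims={n:cv2.imread(f"pics/{n}0.png") for n in C}
seeds=[((331,121),(222,184)),((377,182),(313,182)),((216,254),(334,283)),((231,322),(421,288))]
for s,d in seeds:
    pts={}
    for n,c in (("scene",s),("side",d)):
        hsv=cv2.cvtColor(cv2.resize(ims[n],None,fx=4,fy=4,interpolation=cv2.INTER_CUBIC),cv2.COLOR_BGR2HSV)
        m=((hsv[...,0]<30)&(hsv[...,1]>80)&(hsv[...,2]>75)).astype(np.uint8)
        m=cv2.morphologyEx(m,cv2.MORPH_CLOSE,np.ones((5,5)))
        cs,_=cv2.findContours(m,cv2.RETR_EXTERNAL,cv2.CHAIN_APPROX_NONE)
        best=[k for k in cs if cv2.pointPolygonTest(k,(4.*c[0],4.*c[1]),False)>=0]
        k=max(best,key=len); k=cv2.convexHull(k)
        k=k.reshape(-1,2); pts[n]=(k+.5)/4-.5
    X,_=tri(s,d); f=ringfit(pts)
    r=least_squares(f,[X[0],X[1],.05,.024],diff_step=1e-3,loss="soft_l1",f_scale=.5)
    print(s,r.x.round(4),"rms",np.sqrt((r.fun**2).mean()).round(2),{n:len(p) for n,p in pts.items()})
    for n in pts:
        rr=least_squares(lambda v:ringfit({n:pts[n]})([*v,.024]),r.x[:3],diff_step=1e-3,loss="soft_l1",f_scale=.5); print("   ",n,rr.x.round(4))
a,b=(373,213),(348,187); print("bottle~",tri(a,b)[0].round(3)); print("beaker~",tri((401,142),(284,159))[0].round(3))
E
```

```text
large globe [0.506  0.4242 0.0427] 0.31 rim [0.5065 0.4229 0.1439] 0.38
small globe [0.4735 0.078  0.0285] 0.4 rim [0.4742 0.0776 0.1083] 0.29
tiny globe [ 0.4498 -0.1148  0.023 ] 0.46 rim [ 0.4503 -0.1149  0.0942] 0.25
medium globe [ 0.6248 -0.1699  0.0362] 0.23 rim [ 0.6256 -0.1696  0.1275] 0.11
(331, 121) [0.3794 0.2797 0.0579 0.0263] rms 0.5 {'scene': 51, 'side': 40}
    scene [0.3776 0.2817 0.0596]
    side [0.3805 0.2788 0.0573]
(377, 182) [0.6218 0.1283 0.0433 0.0257] rms 0.38 {'scene': 51, 'side': 34}
    scene [0.6212 0.1298 0.0439]
    side [0.6231 0.1266 0.0439]
(216, 254) [ 0.3933 -0.2999  0.0499  0.0245] rms 0.45 {'scene': 57, 'side': 49}
    scene [ 0.3926 -0.2987  0.0507]
    side [ 0.394  -0.3009  0.0493]
(231, 322) [ 0.538  -0.424   0.0661  0.0263] rms 0.62 {'scene': 72, 'side': 56}
    scene [ 0.5368 -0.4226  0.067 ]
    side [ 0.54   -0.4251  0.0656]
bottle~ [0.67  0.008 0.032]
beaker~ [0.616 0.293 0.03 ]
```

Heights and radii match the text. Globe levels are 43/28/23/36 mm and rims 144/108/94/127 mm. Ring radii of 66/58/50/43 mm identify large, medium, small and tiny. I'll locate the yellow flask as an obstacle and start with the large flask.

```bash
python3 - <<'E'
from h import *
print(tri((260+112.5/5-.5,65+376.5/5-.5),(195+267.5/5-.5,110+388.5/5-.5)))
E
python3 -m inch '0.06 -0.027 0.01 0 0 0 1; 0.118 -0.052 0.01 0 0 0 1; 0.177 -0.078 0 0 0 0 1; 0.236 -0.105 0 0 0 0 1; 0.295 -0.131 -0.01 0 0 0 1; 0.354 -0.157 -0.02 0 0 0 1; 0.354 -0.157 -0.02 0 0 0 1; 0.354 -0.157 -0.02 0 0 0 1; 0.354 -0.157 -0.02 0 0 0 1'
python3 - <<'E'
from cell import *
import cv2
print(sensors.sense()["joint_positions"],sensors.sense()["clock"])
cv2.imwrite("pics/w1.png",viewer.camera("wrist")[:,:,::-1])
E
```

```text
(array([0.36221322, 0.04466968, 0.11052416]), np.float64(0.2084971690510713))
clock: 1.27
ee_pos: [0.5045, 0.4243, 0.2115]
tcp_rot: [0.127, 0.992, 0.0, -0.0]
wrist_force: [0.5, -0.1, -0.4]
opening: 1.002
[6.98933416e-01 4.34531504e-01 8.12960697e-02 1.21785490e+00
 5.75262028e-04 9.53357311e-01] 1.275
```

View pics/w1.png

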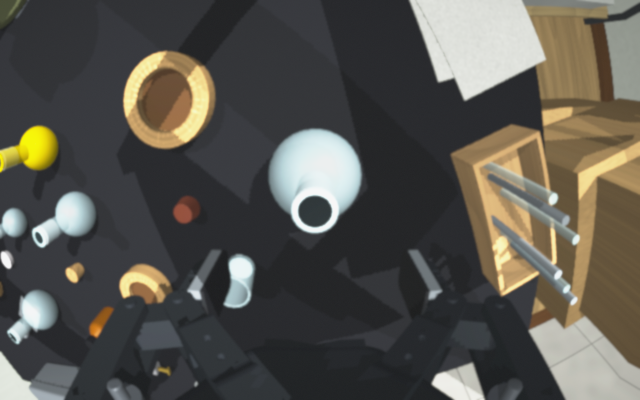

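The wrist view shows the large flask's rim at (315,212), centred between the fingers, and the medium ring at (168,100). I'll cross-check positions with wrist rays.

```bash
cat >> h.py <<'E'
from scipy.spatial.transform import Rotation as Ro
def wray(px,pos,q,z):
    c=viewer.calibration("wrist"); K=np.array(c["intrinsics"]); M=np.array(c["mount"])
    d=(np.array(px)-K[:2,2])/K[0,0]; th=np.linalg.norm(d); v=np.r_[d/th*np.sin(th),np.cos(th)]
    R=Ro.from_quat(q).as_matrix(); o=R@M[:3,3]+pos; v=R@M[:3,:3]@v
    return (o+v*(z-o[2])/v[2])[:2].round(4)
E
python3 - <<'E'
from h import *
from cell import sensors
s=sensors.sense(); p,q=s["ee_pos"],s["tcp_rot"]; print(p,q)
print("rim L",wray((315,212),p,q,.145),"rimS",wray((41,236),p,q,.110),"rim tiny",wray((7,260),p,q,.095) )
print("ringM",wray((170,98.5),p,q,.024))
E
python3 -c "
import cv2;a=cv2.imread('pics/w1.png');cv2.imwrite('pics/w1z.png',cv2.resize(a[30:270,110:380],None,fx=2.9,fy=2.4))"
```

```text
[0.50440022 0.42449882 0.21170849] [ 1.26581743e-01  9.91956153e-01  1.97802523e-04 -1.14526947e-04]
rim L [0.5075 0.4248] rimS [0.4734 0.0864] rim tiny [ 0.4945 -0.0705]
ringM [0.3827 0.2893]
```

View pics/w1z.png

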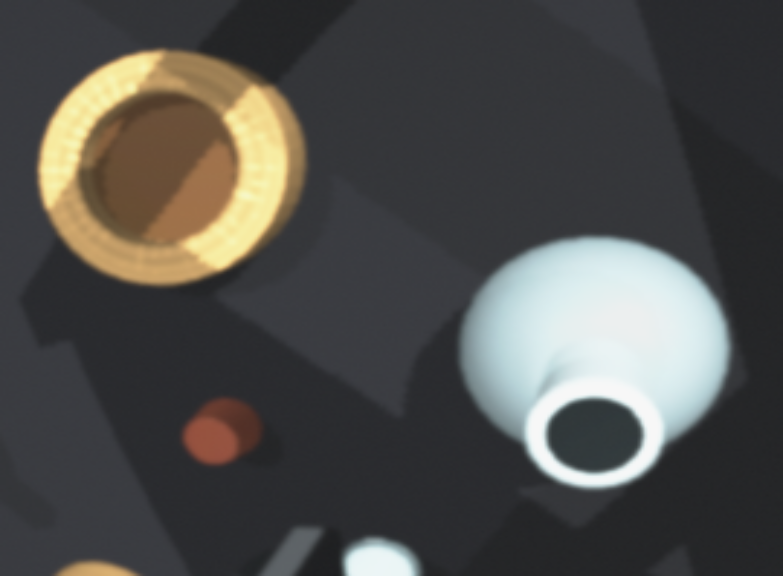

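```bash
python3 -m inch '0.001 0.001 -0.04 0 0 0 1; 0.001 0.001 -0.08 0 0 0 1; 0.001 0.001 -0.102 0 0 0 1; 0.001 0.001 -0.102 0 0 0 1; 0.001 0.001 -0.102 0 0 0 0; 0.001 0.001 -0.102 0 0 0 0; 0.001 0.001 -0.102 0 0 0 0; 0.001 0.001 -0.102 0 0 0 0; 0.001 0.001 -0.102 0 0 0 0; 0.001 0.001 -0.102 0 0 0 0'
```

```text
clock: 2.58
ee_pos: [0.5074, 0.4247, 0.1107]
tcp_rot: [0.128, 0.992, 0.001, 0.001]
wrist_force: [-0.7, -2.0, 5.9]
opening: 0.358
```

```bash
python3 -m inch '0 0 0.04 0 0 0 0; 0 0 0.09 0 0 0 0; 0 0 0.14 0 0 0 0; 0.001 -0.03 0.17 0 0 0 0; 0.003 -0.08 0.17 0 0 0 0; 0.005 -0.137 0.17 0 0 0 0; 0.007 -0.194 0.17 0 0 0 0; 0.009 -0.251 0.17 0 0 0 0; 0.011 -0.308 0.17 0 0 0 0; 0.013 -0.365 0.17 0 0 0 0; 0.015 -0.422 0.17 0 0 0 0; 0.017 -0.479 0.17 0 0 0 0; 0.02 -0.536 0.17 0 0 0 0; 0.023 -0.593 0.17 0 0 0 0; 0.026 -0.65 0.17 0 0 0 0; 0.028 -0.707 0.17 0 0 0 0; 0.03 -0.764 0.17 0 0 0 0; 0.032 -0.81 0.16 0 0 0 0; 0.032 -0.84 0.14 0 0 0 0; 0.032 -0.848 0.11 0 0 0 0'
python3 -m inch '0 0 -0.03 0 0 0 0; 0 0 -0.05 0 0 0 0; 0 0 -0.05 0 0 0 0; 0 0 -0.05 0 0 0 0'
python3 - <<'E'
from cell import *
import cv2,numpy as np
print(sensors.sense()["ee_pos"],sensors.sense()["clock"])
w=viewer.camera("wrist")[:,:,::-1]
s=viewer.camera("scene")[260:380,150:310,::-1];d=viewer.camera("side")[200:320,340:500,::-1]
cv2.imwrite("pics/w2.png",w)
cv2.imwrite("pics/s2.png",cv2.resize(s,None,fx=5,fy=5,interpolation=cv2.INTER_CUBIC))
cv2.imwrite("pics/d2.png",cv2.resize(d,None,fx=5,fy=5,interpolation=cv2.INTER_CUBIC))
E
```

```text
clock: 5.08
ee_pos: [0.5387, -0.4263, 0.2189]
tcp_rot: [0.129, 0.992, -0.001, 0.001]
wrist_force: [-0.3, -0.3, -1.5]
opening: 0.355
clock: 5.58
ee_pos: [0.5392, -0.4238, 0.1703]
tcp_rot: [0.128, 0.992, -0.0, 0.0]
wrist_force: [1.1, 0.7, -0.8]
opening: 0.358
[ 0.53915626 -0.42380576  0.17027091] 5.575
```

View pics/s2.png

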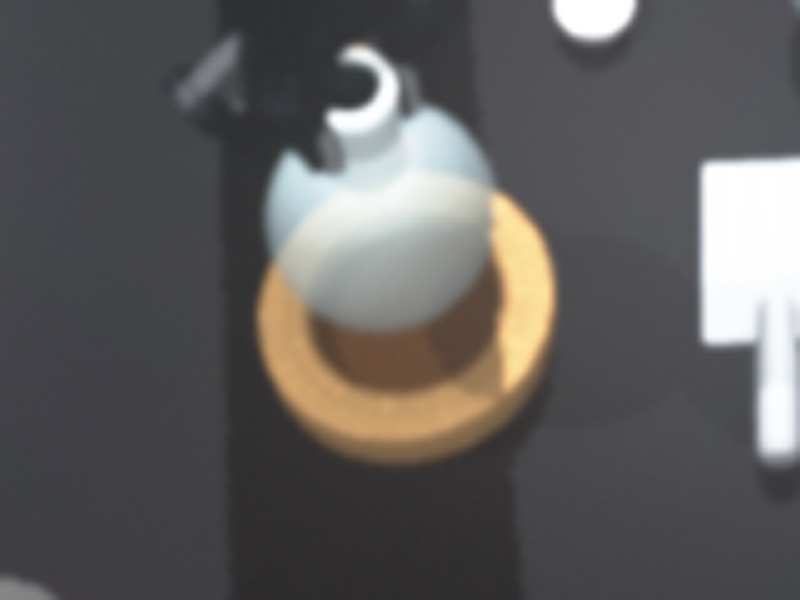

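View pics/d2.png

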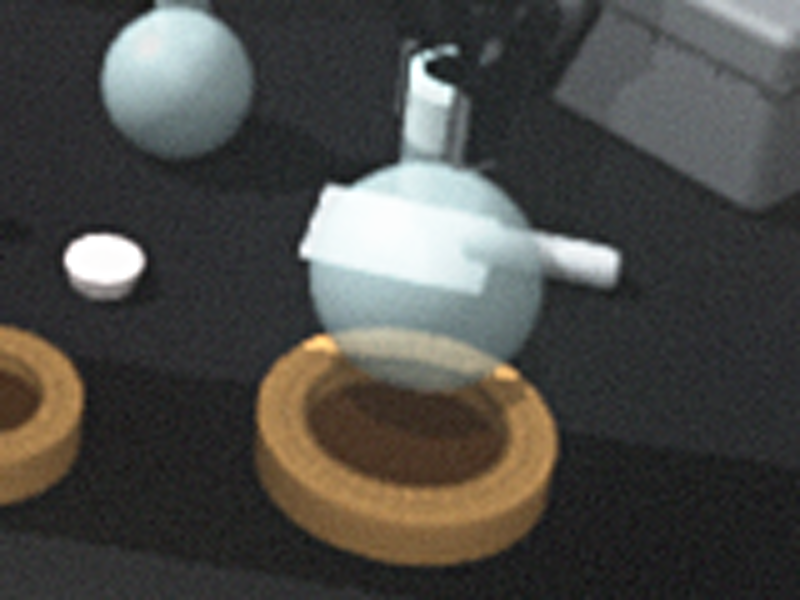

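View pics/w2.png

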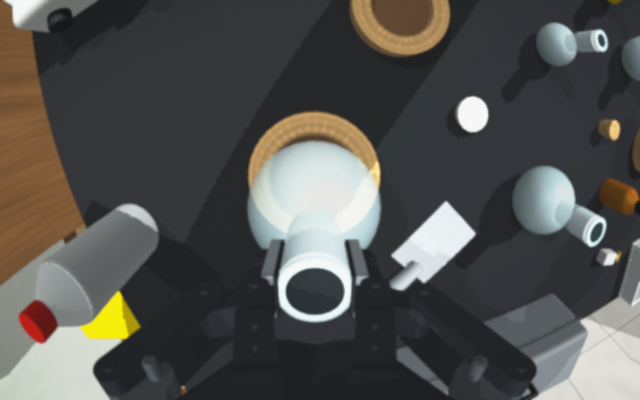

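Run:
```python
from h import *
o=lambda x,y,c:((c[0]+.5)/5-.5+x,(c[1]+.5)/5-.5+y)
print(tri(o(150,260,(380,217.5)),o(340,200,(426.5,272.5))))
# ring top hole circle projected overlay at fit for checking
for n,im,o0 in (("scene","pics/s_b2.png",(190,250)),("side","pics/d_b2.png",(300,230))):
    a=cv2.imread(im); t=np.linspace(0,6.29,90)
    for R,z in ((.0435,.024),(.064,.024),(.064,0)):
        q=proj(n,np.c_[.538+R*np.cos(t),-.424+R*np.sin(t),0*t+z]); q=(q-o0+.5)*5-.5
        cv2.polylines(a,[q.astype(np.int32)],True,(0,255,0),1)
    cv2.imwrite(f"pics/ov_{n}.png",a)
```

```text
(array([ 0.53841003, -0.42571197,  0.10489433]), np.float64(0.12668164961780803))
```

View pics/ov_scene.png

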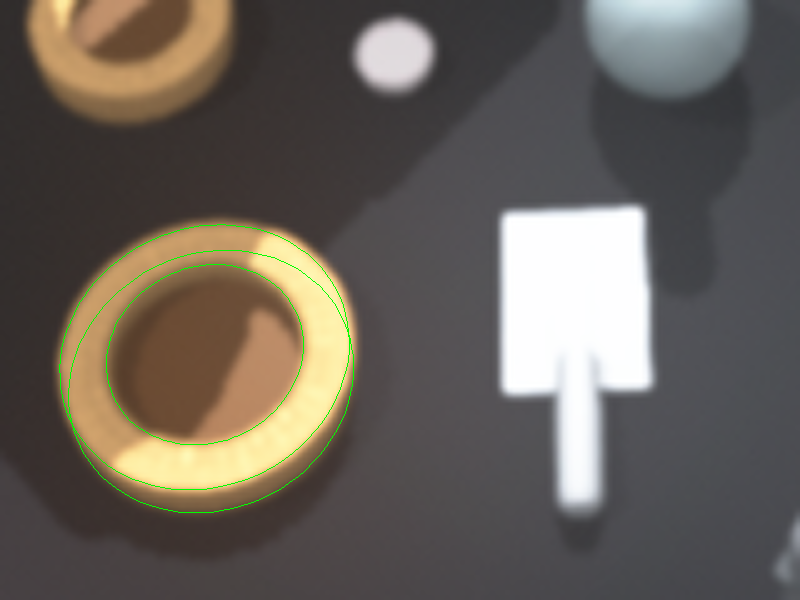

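View pics/ov_side.png

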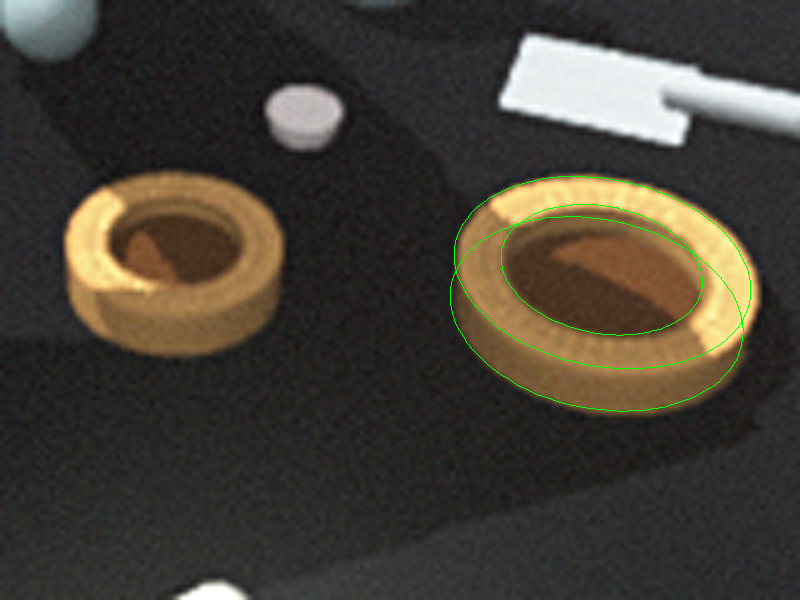

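```bash
python3 -m inch '0 0.001 -0.02 0 0 0 0; 0 0.0015 -0.035 0 0 0 0; 0 0.0015 -0.044 0 0 0 0; 0 0.0015 -0.047 0 0 0 0; 0 0.0015 -0.049 0 0 0 0; 0 0.0015 -0.05 0 0 0 0; 0 0.0015 -0.05 0 0 0 0'
```

```text
clock: 6.6
ee_pos: [0.5393, -0.4224, 0.1207]
tcp_rot: [0.128, 0.992, -0.0, 0.001]
wrist_force: [-1.2, 0.5, 5.2]
opening: 0.357
```

```bash
python3 -m inch '0 0 0 0 0 0 0.45; 0 0 0 0 0 0 0.6; 0 0 0 0 0 0 0.8; 0 0 0 0 0 0 0.8; 0 0 0.02 0 0 0 0.9; 0 0 0.06 0 0 0 1; 0 0 0.1 0 0 0 1; 0 0 0.12 0 0 0 1'
python3 - <<'E'
from cell import *
import cv2,numpy as np
cv2.imwrite("pics/s3.png",viewer.camera("scene")[:,:,::-1]);cv2.imwrite("pics/d3.png",viewer.camera("side")[:,:,::-1])
s=cv2.imread("pics/s3.png")[260:380,150:310];d=cv2.imread("pics/d3.png")[200:320,340:500]
f=lambda x:cv2.resize(x,(400,300),interpolation=cv2.INTER_CUBIC)
cv2.imwrite("pics/c3.png",np.hstack([f(s),f(d)]))
E
```

```text
clock: 7.6
ee_pos: [0.5396, -0.4226, 0.2421]
tcp_rot: [0.128, 0.992, -0.001, 0.001]
wrist_force: [0.3, -0.6, -0.4]
opening: 1.003
```

View pics/c3.png

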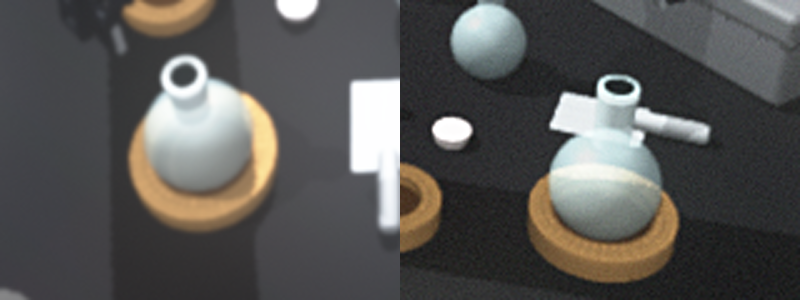

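Large flask is seated upright in its ring, with both views concentric. Next is medium.

```bash
python3 -m inch '0.017 0.05 0 0 0 0 1; 0.035 0.1 -0.01 0 0 0 1; 0.052 0.15 -0.02 0 0 0 1; 0.07 0.2 -0.03 0 0 0 1; 0.087 0.245 -0.05 0 0 0 1; 0.087 0.2545 -0.06 0 0 0 1; 0.087 0.2545 -0.06 0 0 0 1; 0.087 0.2545 -0.06 0 0 0 1'
python3 - <<'E'
from h import *
from cell import *
s=sensors.sense(); p,q=s["ee_pos"],s["tcp_rot"]
w=viewer.camera("wrist")[:,:,::-1]; cv2.imwrite("pics/w4.png",w); print(p, wray((315,212),p,q,.128))
E
```

```text
clock: 8.7
ee_pos: [0.6256, -0.1688, 0.1794]
tcp_rot: [0.128, 0.992, -0.0, 0.0]
wrist_force: [-0.2, -1.1, 0.7]
opening: 1.003
[ 0.62555588 -0.16883473  0.17943168] [ 0.6227 -0.167 ]
```

View pics/w4.png

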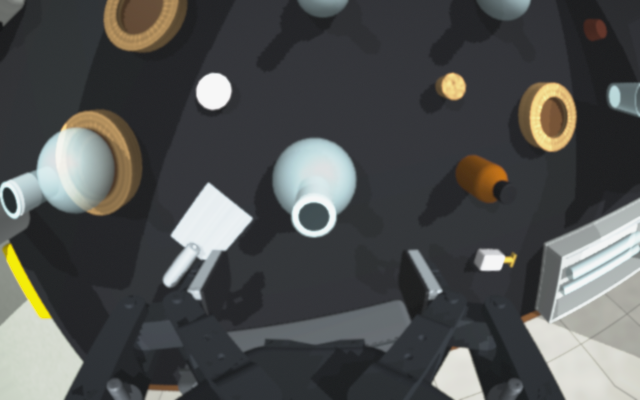

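Rim is at (315,215), on the tool centre line, so I'll descend and grip.

```bash
python3 -m inch '0 0 -0.04 0 0 0 1; 0 0 -0.075 0 0 0 1; 0 0 -0.087 0 0 0 1; 0 0 -0.087 0 0 0 1; 0 0 -0.087 0 0 0 0; 0 0 -0.087 0 0 0 0; 0 0 -0.087 0 0 0 0; 0 0 -0.087 0 0 0 0; 0 0 -0.087 0 0 0 0; 0 0 -0.087 0 0 0 0; 0 0 -0.087 0 0 0 0'
```

```text
clock: 10.12
ee_pos: [0.6264, -0.168, 0.0932]
tcp_rot: [0.128, 0.992, -0.0, 0.001]
wrist_force: [-0.8, -1.4, 6.4]
opening: 0.315
```

```bash
python3 -m inch '0 0 0.04 0 0 0 0; 0 0 0.09 0 0 0 0; 0 0 0.14 0 0 0 0; -0.015 0.03 0.165 0 0 0 0; -0.04 0.075 0.165 0 0 0 0; -0.066 0.12 0.165 0 0 0 0; -0.091 0.166 0.165 0 0 0 0; -0.116 0.212 0.165 0 0 0 0; -0.141 0.258 0.165 0 0 0 0; -0.166 0.304 0.165 0 0 0 0; -0.191 0.35 0.165 0 0 0 0; -0.216 0.396 0.165 0 0 0 0; -0.235 0.43 0.15 0 0 0 0; -0.246 0.4495 0.12 0 0 0 0; -0.246 0.4495 0.09 0 0 0 0; -0.246 0.4495 0.065 0 0 0 0; -0.246 0.4495 0.06 0 0 0 0; -0.246 0.4495 0.06 0 0 0 0; -0.246 0.4495 0.06 0 0 0 0'
python3 - <<'E'
from cell import *
import cv2,numpy as np
print(sensors.sense()["ee_pos"],sensors.sense()["clock"],sensors.sense()["joint_positions"])
cv2.imwrite("pics/w5.png",viewer.camera("wrist")[:,:,::-1])
s=viewer.camera("scene")[50:170,250:410,::-1];d=viewer.camera("side")[100:220,140:300,::-1]
cv2.imwrite("pics/s5.png",cv2.resize(s,None,fx=5,fy=5,interpolation=cv2.INTER_CUBIC))
cv2.imwrite("pics/d5.png",cv2.resize(d,None,fx=5,fy=5,interpolation=cv2.INTER_CUBIC))
E
```

```text
clock: 12.5
ee_pos: [0.3805, 0.2824, 0.1534]
tcp_rot: [0.128, 0.992, 0.001, 0.001]
wrist_force: [-0.1, 0.5, -0.7]
opening: 0.311
[0.38053155 0.28244353 0.15340406] 12.5 [ 6.38428473e-01  1.25529198e-01 -4.68284451e-01  9.75206553e-01
  1.20249053e-04  8.94440856e-01]
```

View pics/s5.png

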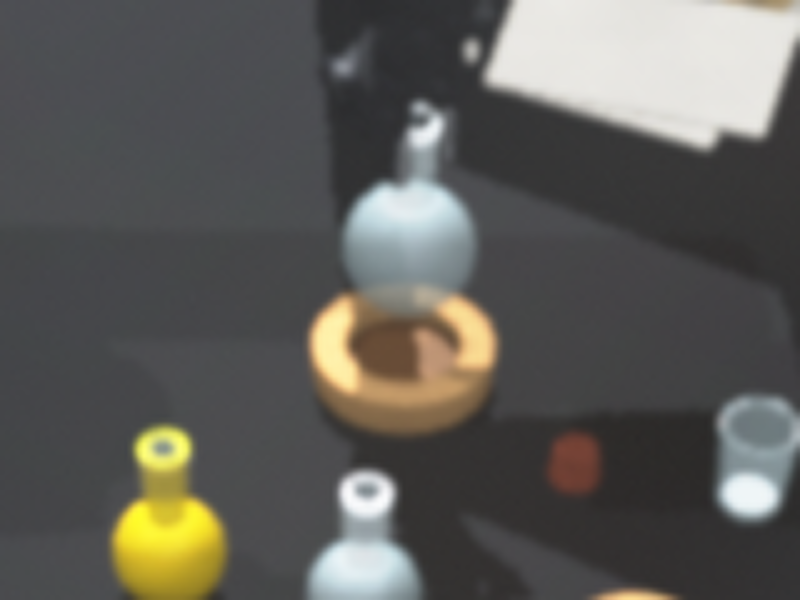

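View pics/d5.png

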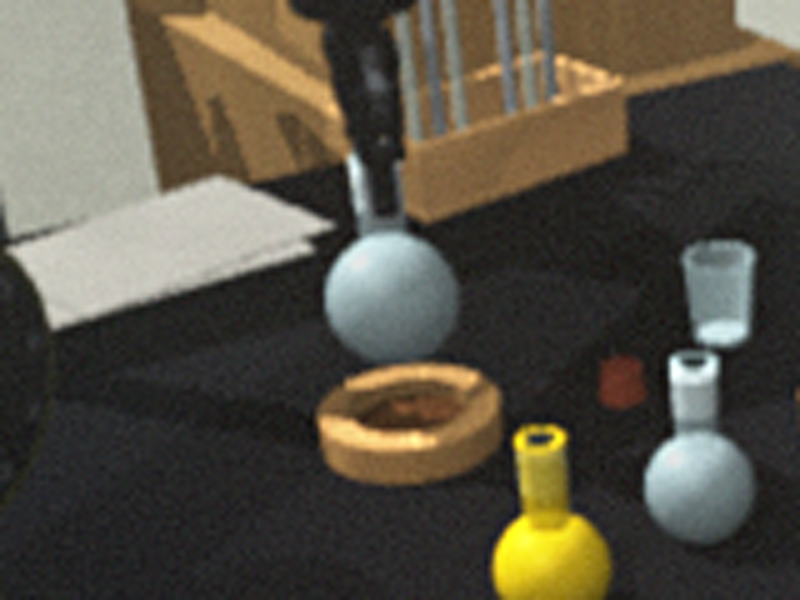

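View pics/w5.png

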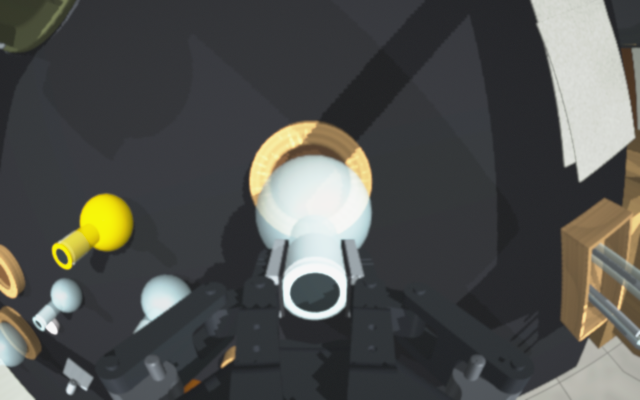

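Run:
```python
from h import *
o=lambda x,y,c:((c[0]+.5)/5-.5+x,(c[1]+.5)/5-.5+y)
print(tri(o(250,50,(409.5,246)),o(140,100,(392,297))))
out=[]
for n,im,o0 in (("scene","pics/s5.png",(250,50)),("side","pics/d5.png",(140,100))):
    a=cv2.imread(im); t=np.linspace(0,6.29,90)
    for R,z in ((.037,.024),(.056,.024),(.056,0)):
        q=proj(n,np.c_[.3794+R*np.cos(t),.2797+R*np.sin(t),0*t+z]); q=(q-o0+.5)*5-.5
        cv2.polylines(a,[q.astype(np.int32)],True,(0,255,0),1)
    out.append(a[200:500,250:650])
cv2.imwrite("pics/ov5.png",np.hstack(out))
```

```text
(array([0.37953884, 0.28285239, 0.0970451 ]), np.float64(0.37460036914291095))
```

View pics/ov5.png

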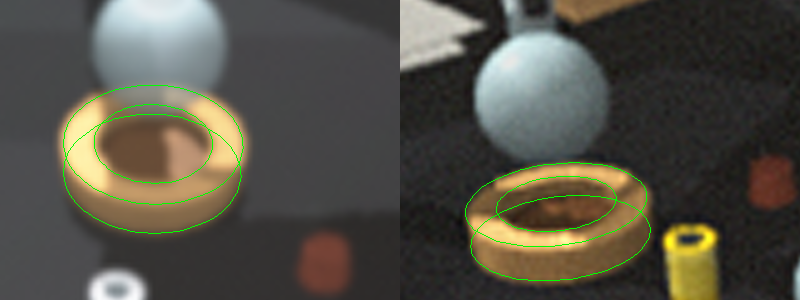

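The cameras and wrist agree that the globe sits about 3 mm too far in +y of the ring centre. I'll correct that while lowering.

```bash
python3 -m inch '0 -0.003 -0.01 0 0 0 0; 0 -0.003 -0.025 0 0 0 0; 0 -0.003 -0.037 0 0 0 0; 0 -0.003 -0.044 0 0 0 0; 0 -0.003 -0.047 0 0 0 0; 0 -0.003 -0.048 0 0 0 0; 0 -0.003 -0.0485 0 0 0 0; 0 -0.003 -0.0485 0 0 0 0'
python3 - <<'E'
from cell import *
import cv2
cv2.imwrite("pics/w6.png",viewer.camera("wrist")[:,:,::-1])
E
```

```text
clock: 13.65
ee_pos: [0.3799, 0.2786, 0.1055]
tcp_rot: [0.128, 0.992, -0.0, 0.0]
wrist_force: [-5.1, -5.6, 16.9]
opening: 0.313
```

View pics/w6.png

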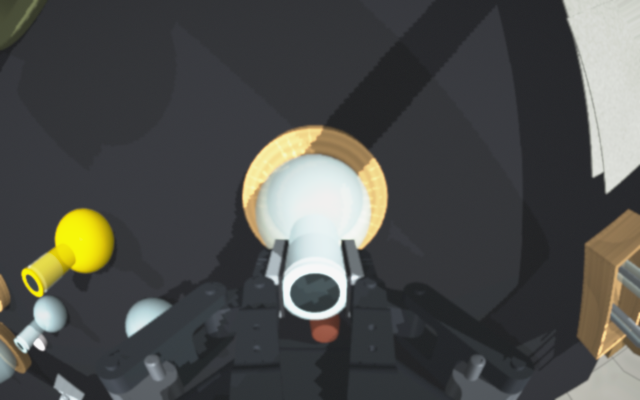

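Contact is at the expected height (bottom at 12.3 mm), and the ring is centred under the globe (243–388, centre 315). I'll release.

```bash
python3 -m inch '0 0 0.0005 0 0 0 0; 0 0 0.0005 0 0 0 0.4; 0 0 0.0005 0 0 0 0.6; 0 0 0 0 0 0 0.8; 0 0 0 0 0 0 0.8; 0 0 0.02 0 0 0 0.9; 0 0 0.06 0 0 0 1; 0 0 0.1 0 0 0 1; 0 0 0.12 0 0 0 1'
python3 - <<'E'
from cell import *
import cv2,numpy as np
cv2.imwrite("pics/s7.png",viewer.camera("scene")[:,:,::-1]);cv2.imwrite("pics/d7.png",viewer.camera("side")[:,:,::-1])
s=cv2.imread("pics/s7.png")[50:170,250:410];d=cv2.imread("pics/d7.png")[100:220,140:300]
f=lambda x:cv2.resize(x,(400,300),interpolation=cv2.INTER_CUBIC)
cv2.imwrite("pics/c7.png",np.hstack([f(s),f(d)]))
E
```

```text
clock: 14.82
ee_pos: [0.3806, 0.2796, 0.226]
tcp_rot: [0.128, 0.992, 0.001, 0.001]
wrist_force: [0.1, 0.7, 0.3]
opening: 0.998
```

View pics/c7.png

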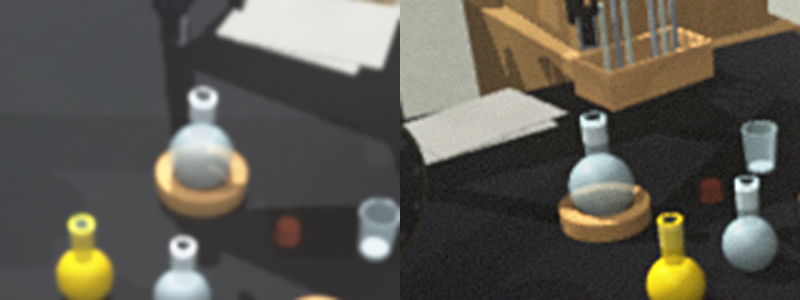

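```bash
python3 -m inch '0.024 -0.05 0 0 0 0 1; 0.048 -0.1 -0.01 0 0 0 1; 0.071 -0.15 -0.03 0 0 0 1; 0.095 -0.2 -0.05 0 0 0 1; 0.095 -0.2005 -0.06 0 0 0 1; 0.095 -0.2005 -0.06 0 0 0 1; 0.095 -0.2005 -0.06 0 0 0 1'
python3 - <<'E'
from h import *
from cell import *
s=sensors.sense(); p,q=s["ee_pos"],s["tcp_rot"]
w=viewer.camera("wrist")[:,:,::-1]; cv2.imwrite("pics/w8.png",w); print(p, wray((315,212),p,q,.11))
E
```

```text
clock: 15.8
ee_pos: [0.4744, 0.0795, 0.1638]
tcp_rot: [0.127, 0.992, 0.0, -0.0]
wrist_force: [0.2, 0.2, 0.7]
opening: 0.996
[0.47440966 0.07953251 0.16384332] [0.4725 0.0811]
```

View pics/w8.png

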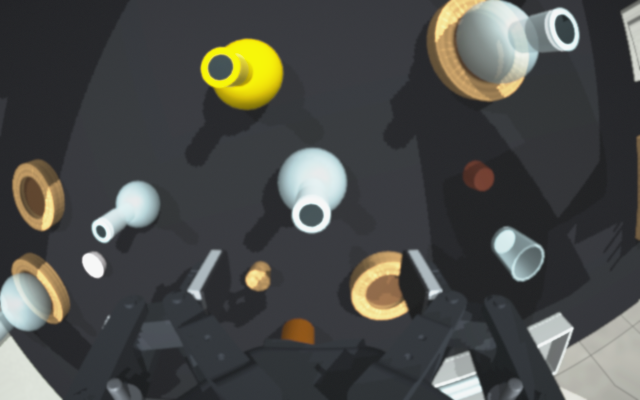

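The flask between the fingers (rim at 312,215) is the clear one. The yellow one at (240,72) is well away.

```bash
python3 -m inch '0 -0.002 -0.04 0 0 0 1; 0 -0.002 -0.075 0 0 0 1; 0 -0.002 -0.0905 0 0 0 1; 0 -0.002 -0.0905 0 0 0 1; 0 -0.002 -0.0905 0 0 0 0; 0 -0.002 -0.0905 0 0 0 0; 0 -0.002 -0.0905 0 0 0 0; 0 -0.002 -0.0905 0 0 0 0; 0 -0.002 -0.0905 0 0 0 0; 0 -0.002 -0.0905 0 0 0 0; 0 -0.002 -0.0905 0 0 0 0'
```

```text
clock: 17.23
ee_pos: [0.4754, 0.0766, 0.074]
tcp_rot: [0.128, 0.992, 0.0, 0.001]
wrist_force: [-0.9, 0.8, 5.8]
opening: 0.269
```

```bash
python3 -m inch '0 0 0.04 0 0 0 0; 0 0 0.09 0 0 0 0; 0 0 0.14 0 0 0 0; -0.006 -0.03 0.16 0 0 0 0; -0.017 -0.08 0.16 0 0 0 0; -0.028 -0.13 0.16 0 0 0 0; -0.039 -0.18 0.16 0 0 0 0; -0.05 -0.23 0.16 0 0 0 0; -0.06 -0.28 0.16 0 0 0 0; -0.07 -0.33 0.15 0 0 0 0; -0.0785 -0.365 0.13 0 0 0 0; -0.0805 -0.376 0.1 0 0 0 0; -0.0805 -0.376 0.07 0 0 0 0; -0.0805 -0.376 0.06 0 0 0 0; -0.0805 -0.376 0.06 0 0 0 0; -0.0805 -0.376 0.06 0 0 0 0'
cat > look.py <<'E'
from h import *
from cell import *
import sys
def look(tag,so,do,ring,R):
    s=sensors.sense(); print(s["ee_pos"],s["clock"])
    W=viewer.camera("wrist")[:,:,::-1]; cv2.imwrite(f"pics/w{tag}.png",W)
    out=[]
    for n,o in (("scene",so),("side",do)):
        a=viewer.camera(n)[o[1]:o[1]+120,o[0]:o[0]+80,::-1]
        a=cv2.resize(a,None,fx=5,fy=5,interpolation=cv2.INTER_CUBIC); t=np.linspace(0,6.29,90)
        for r,z in ((R[0],.024),(R[1],.024),(R[1],0)):
            q=proj(n,np.c_[ring[0]+r*np.cos(t),ring[1]+r*np.sin(t),0*t+z]); q=(q-o+.5)*5-.5
            cv2.polylines(a,[q.astype(np.int32)],True,(0,255,0),1)
        out.append(a)
    cv2.imwrite(f"pics/c{tag}.png",np.hstack(out))
E
python3 -c "
from look import look
look('9',(180,170),(295,190),(.3933,-.3),(.0305,.048))"
```

```text
clock: 19.23
ee_pos: [0.3952, -0.2998, 0.1345]
tcp_rot: [0.127, 0.992, -0.0, 0.001]
wrist_force: [0.9, 0.0, -0.7]
opening: 0.265
[ 0.39515183 -0.29983903  0.13449632] 19.225
```

View pics/c9.png

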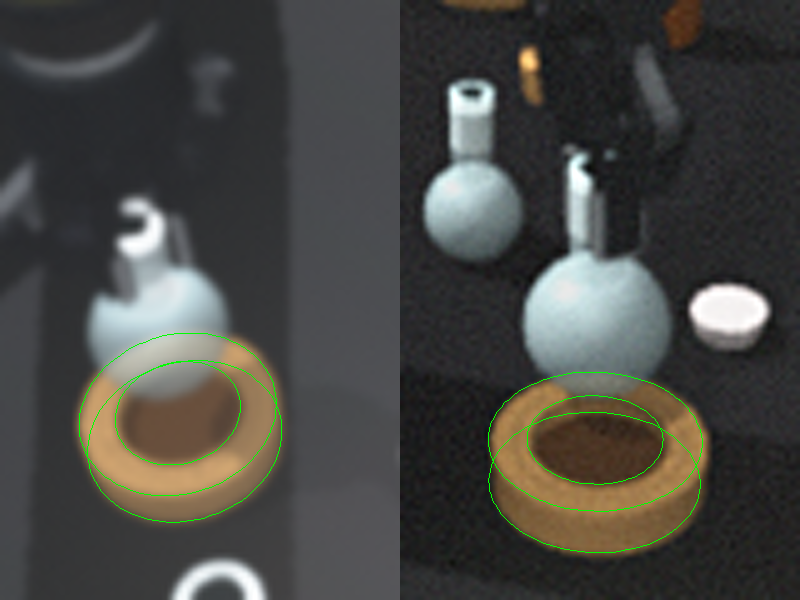

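View pics/w9.png

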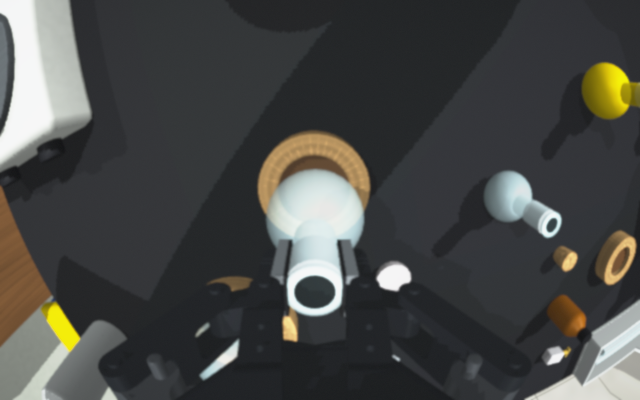

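Run:
```python
from h import *
o=lambda x,y,c:((c[0]+.5)/5-.5+x,(c[1]+.5)/5-.5+y)
print(tri(o(180,170,(158,328)),o(295,190,(197,323))))
```

```text
(array([ 0.39254636, -0.29918474,  0.09020748]), np.float64(0.7809433539873964))
```

```bash
python3 -m inch '0.0005 -0.001 -0.01 0 0 0 0; 0.0005 -0.001 -0.025 0 0 0 0; 0.0005 -0.001 -0.037 0 0 0 0; 0.0005 -0.001 -0.042 0 0 0 0; 0.0005 -0.001 -0.045 0 0 0 0; 0.0005 -0.001 -0.046 0 0 0 0; 0.0005 -0.001 -0.046 0 0 0 0; 0.0005 -0.001 -0.046 0 0 0 0'
```

```text
clock: 20.38
ee_pos: [0.3948, -0.3004, 0.0887]
tcp_rot: [0.128, 0.992, 0.0, 0.0]
wrist_force: [-4.6, 3.1, 13.4]
opening: 0.266
```

```bash
python3 -m inch '0 0 0 0 0 0 0.35; 0 0 0 0 0 0 0.6; 0 0 0 0 0 0 0.8; 0 0 0 0 0 0 0.8; 0 0 0.02 0 0 0 0.9; 0 0 0.06 0 0 0 1; 0 0 0.1 0 0 0 1; 0 0 0.12 0 0 0 1'
python3 -c "
from look import look
look('10',(180,170),(295,190),(.3933,-.3),(.0305,.048))"
```

```text
clock: 21.38
ee_pos: [0.3957, -0.3012, 0.2096]
tcp_rot: [0.128, 0.992, -0.001, 0.001]
wrist_force: [0.4, -0.1, 0.7]
opening: 0.998
[ 0.39565377 -0.30117613  0.20958136] 21.375
```

View pics/c10.png

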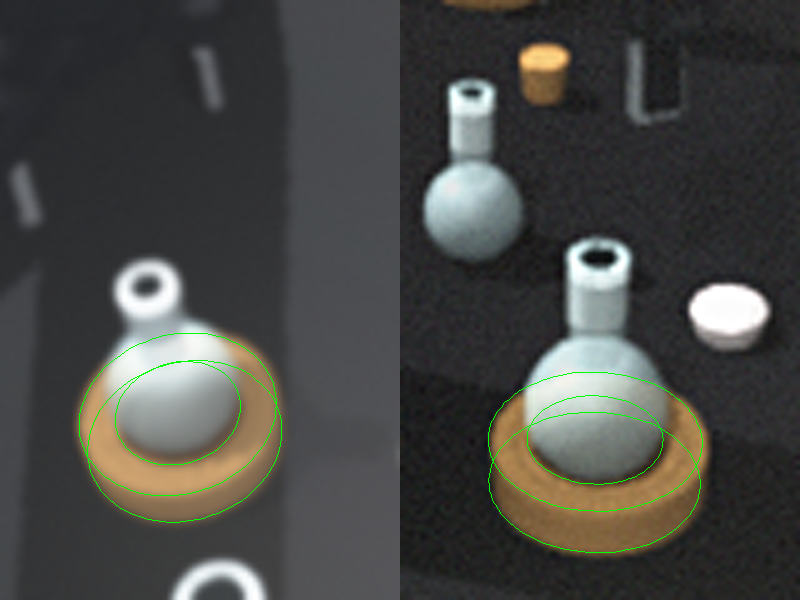

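Small flask is seated. Tiny is next.

```bash
python3 -m inch '0.015 0.05 0 0 0 0 1; 0.03 0.1 -0.01 0 0 0 1; 0.045 0.15 -0.03 0 0 0 1; 0.056 0.186 -0.05 0 0 0 1; 0.056 0.186 -0.08 0 0 0 1; 0.056 0.186 -0.08 0 0 0 1; 0.056 0.186 -0.08 0 0 0 1'
python3 - <<'E'
from h import *
from cell import *
s=sensors.sense(); p,q=s["ee_pos"],s["tcp_rot"]
w=viewer.camera("wrist")[:,:,::-1]; cv2.imwrite("pics/w11.png",w); print(p, wray((315,212),p,q,.095))
E
```

```text
clock: 22.4
ee_pos: [0.4505, -0.1148, 0.1273]
tcp_rot: [0.128, 0.992, 0.0, -0.0]
wrist_force: [-0.1, -0.0, 0.2]
opening: 0.998
[ 0.45051778 -0.1147597   0.12728959] [ 0.4402 -0.1111]
```

View pics/w11.png

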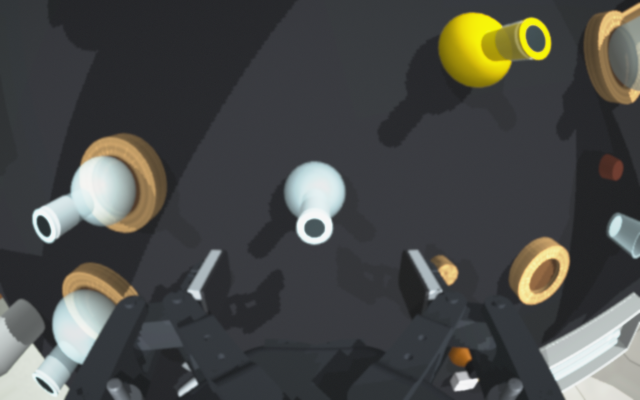

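```bash
python3 -m inch '0 0 -0.03 0 0 0 1; 0 0 -0.055 0 0 0 1; 0 0 -0.0685 0 0 0 1; 0 0 -0.0685 0 0 0 1; 0 0 -0.0685 0 0 0 0; 0 0 -0.0685 0 0 0 0; 0 0 -0.0685 0 0 0 0; 0 0 -0.0685 0 0 0 0; 0 0 -0.0685 0 0 0 0; 0 0 -0.0685 0 0 0 0; 0 0 -0.0685 0 0 0 0; 0 0 -0.0685 0 0 0 0'
```

```text
clock: 23.95
ee_pos: [0.4512, -0.1146, 0.0593]
tcp_rot: [0.128, 0.992, -0.0, 0.0]
wrist_force: [-1.0, 0.3, 6.0]
opening: 0.216
```

```bash
python3 -m inch '0 0 0.04 0 0 0 0; 0 0 0.09 0 0 0 0; 0 0 0.13 0 0 0 0; 0.025 0.035 0.14 0 0 0 0; 0.053 0.075 0.14 0 0 0 0; 0.082 0.116 0.14 0 0 0 0; 0.111 0.157 0.14 0 0 0 0; 0.14 0.198 0.13 0 0 0 0; 0.163 0.231 0.11 0 0 0 0; 0.1715 0.243 0.08 0 0 0 0; 0.1715 0.243 0.065 0 0 0 0; 0.1715 0.243 0.06 0 0 0 0; 0.1715 0.243 0.06 0 0 0 0; 0.1715 0.243 0.06 0 0 0 0'
python3 -c "
from look import look
look('12',(337,100),(273,100),(.6218,.1283),(.0255,.041))"
```

```text
clock: 25.7
ee_pos: [0.6229, 0.128, 0.1202]
tcp_rot: [0.128, 0.992, 0.0, 0.001]
wrist_force: [0.2, 0.7, -0.0]
opening: 0.22
[0.62289647 0.1279679  0.12016348] 25.7
```

View pics/c12.png

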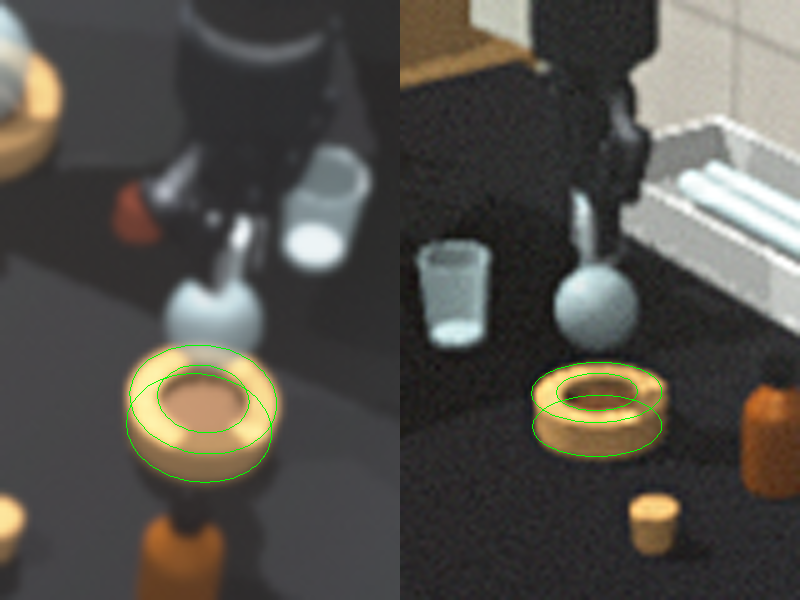

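View pics/w12.png

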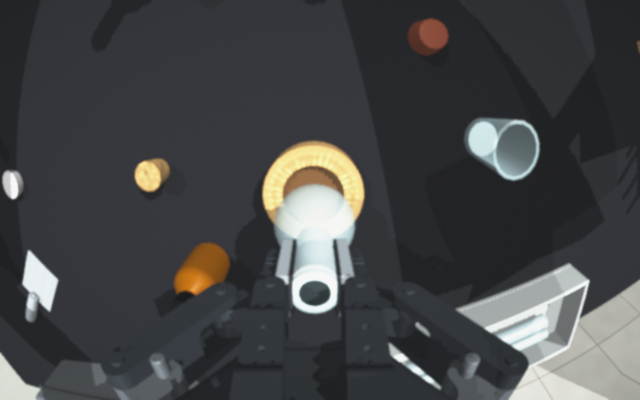

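Run:
```python
from h import *
o=lambda x,y,c:((c[0]+.5)/5-.5+x,(c[1]+.5)/5-.5+y)
for cy in (320,323): print(tri(o(337,100,(214.5,cy)),o(273,100,(197,306))))
# image prediction of globe centre if concentric at same height
for n,O in (("scene",(337,100)),("side",(273,100))): print(n,(proj(n,[.6218,.1283,.0839])[0]-O+.5)*5-.5)
```

```text
(array([0.62162818, 0.12858125, 0.08489386]), np.float64(0.47930544253949847))
(array([0.6219933 , 0.12807117, 0.08422406]), np.float64(0.21873551777213152))
scene [214.27204096 324.11345331]
side [195.72912097 305.47591064]
```

```bash
python3 -m inch '0.0005 0 -0.01 0 0 0 0; 0.0005 0 -0.025 0 0 0 0; 0.0005 0 -0.036 0 0 0 0; 0.0005 0 -0.041 0 0 0 0; 0.0005 0 -0.0435 0 0 0 0; 0.0005 0 -0.0445 0 0 0 0; 0.0005 0 -0.0445 0 0 0 0; 0.0005 0 -0.0445 0 0 0 0'
```

```text
clock: 26.85
ee_pos: [0.6225, 0.1283, 0.0759]
tcp_rot: [0.128, 0.992, -0.0, 0.0]
wrist_force: [-6.0, -1.6, 12.4]
opening: 0.218
```

```bash
python3 -m inch '0 0 0 0 0 0 0.3; 0 0 0 0 0 0 0.6; 0 0 0 0 0 0 0.8; 0 0 0 0 0 0 0.8; 0 0 0.02 0 0 0 0.9; 0 0 0.06 0 0 0 1; 0 0 0.1 0 0 0 1; 0 0 0.15 0 0 0 1; -0.05 0.02 0.18 0 0 0 1; -0.1 0.04 0.18 0 0 0 1; -0.15 0.06 0.18 0 0 0 1; -0.15 0.06 0.18 0 0 0 1'
python3 - <<'E'
from look import *
look('13',(337,100),(273,100),(.6218,.1283),(.0255,.041))
for n in ("scene","side"): cv2.imwrite(f"pics/{n}13.png",viewer.camera(n)[:,:,::-1])
E
```

```text
clock: 28.35
ee_pos: [0.4698, 0.1892, 0.2547]
tcp_rot: [0.126, 0.992, 0.0, -0.0]
wrist_force: [0.9, 0.6, 0.2]
opening: 0.997
[0.46983534 0.1892365  0.2546839 ] 28.35
```

View pics/c13.png

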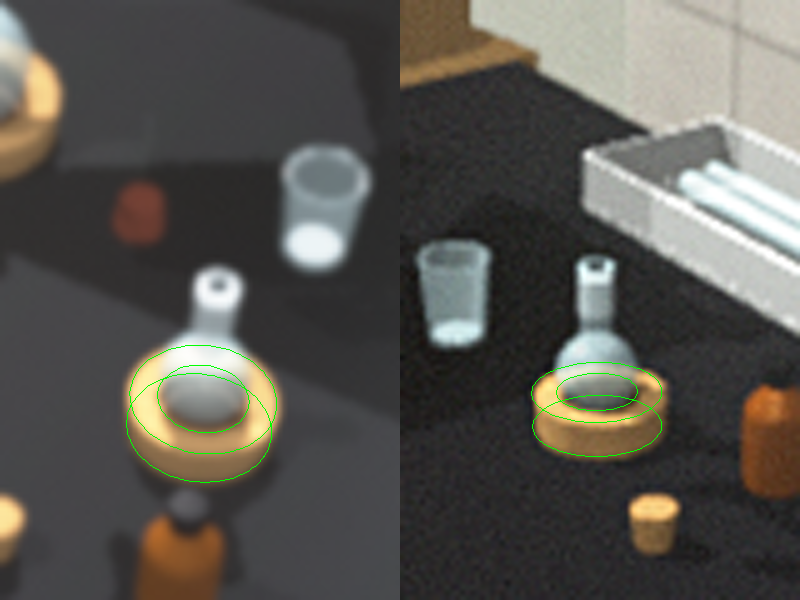

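View pics/scene13.png

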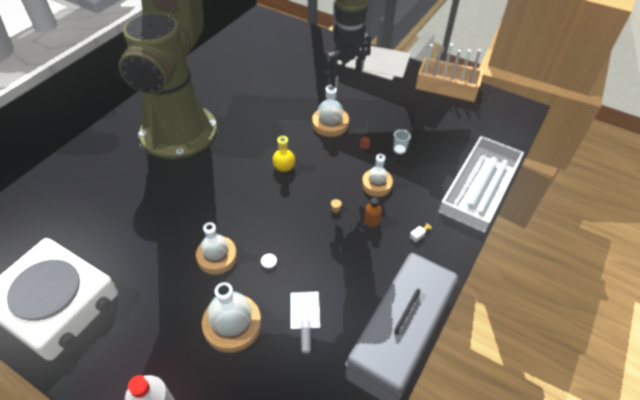

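View pics/side13.png

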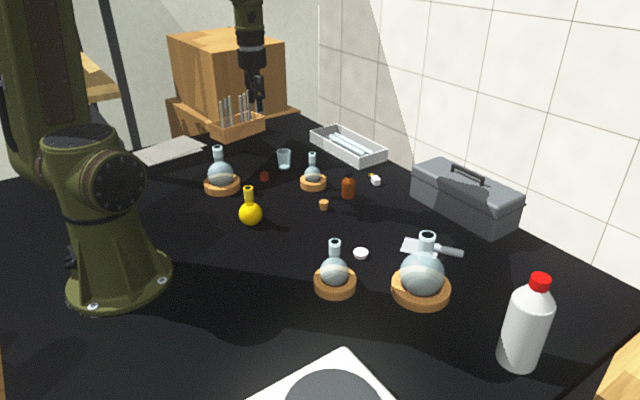

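All four flasks stand upright in their rings. The bottle (373,213), beaker (401,142) and yellow flask (284,158) are where they were, and the gripper is empty and clear. I'm handing in.

```bash
python3 -c "
from cell import ticket
print(ticket.sign_off())"
```

```text
the job is handed in; nothing more can be done
None
```

All four flasks are set on their matching rings, placed in the order large, medium, small, tiny. I handed the job in at about 28 s of the 112 s allowed.

- **Placing:** I lowered each flask until its bottom was within about 0.1 mm of the ring's floor height before opening the gripper. The highest wrist force reading was about 19 N.
- **Final checks:** The last scene and side pictures show every flask upright in its ring. The amber bottle, beaker and yellow look-alike are where they started, and the arm is clear of everything.
- **Disagreements:** The two fixed cameras differed by about 2–3 mm on ring positions, within their calibration error. Wrist-camera readings far from its axis were 6–8 mm off, so I didn't use them for placing. When I checked above the rings, the large and medium flasks were 1.5 mm and 3 mm off in y, and I corrected both before lowering. The small and tiny flasks were within about 1 mm.

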